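Set the decade box to 6-2-5 and switch it in

TASK

Use the resistance decade box to stand in for the coolant sensor: turn its three dials to 6, 2 and 5, reading from left to right as you stand on the side where the keys are (each scale starts with 0 at its long broad mark and counts clockwise, one per mark, to 9). Only when all three pointers sit on their marks, switch the box in by pressing the middle key fully home so that it stays down and the left key pops up; leave the bottle, can, bearing cap and spanner where they are.

Things in the scene. Friction and masses are not known exactly. Their poses are not given: they have to be found in the camera images.
- decade_box: Grey steel bench box with an aluminium top panel, 250 (x) x 370 (y) x 100 mm high, standing fixed on the bench. Origin: centre of its underside. Its -x side, where the keys are, faces the robot within 0.3 rad; +y is left when standing there. Dials at box x +32, y +110, 0, -110 mm; keys at x -83, y +56, 0, -56 mm; two brass terminals 21 mm high at x +105, y +-55 mm; a low wire handle on either side.
- dial_left (a joint): Left dial, rad: 0 at mark 0, grows clockwise seen from above, 0.5236 (30 degrees) per mark, stop at 4.712 (mark 9). It clicks: a sprung detent draws the released dial onto the nearest mark, within 2 degrees, and holds it; turning it past a click takes about 0.1 N m. It starts 1 to 3 marks below the one wanted, at times between two marks.
- dial_mid (a joint): Middle dial, the same, but it starts 1 to 3 marks above the one wanted. Scale of every dial: ten black marks on the panel, 39 to 54 mm from its axis; 0 is the longest and broadest, 5 the second longest; mark k lies in direction 135 - 30 k degrees, counter-clockwise from box +x (0 points back and left to the operator, 9 back and right).
- dial_right (a joint): Right dial, the same; it starts 1 to 3 marks above the one wanted.
- dial_left_grip (a point): Centre of the left dial's bar grip, on its axis, 125 mm above the bench. The black bar is 58 mm long (x here), 14 mm wide (y), 28 mm high (14 mm above and below this point), on a round skirt 62 mm across whose top is 14 mm below this point. It turns with the dial: its +x is the pointer direction, shown by a small nose on the skirt and a white line along that half of the bar.
- dial_mid_grip (a point): The same point of the middle dial.
- dial_right_grip (a point): The same point of the right dial.
- key_left (a joint): Left key (output open), travel down in m: 0 up, about 0.0077 latched down, 0.0103 at the bottom stop. Latched down at the start. A key resists with about 3 N on its way down and catches past 0.0085; let go, it stays down at 0.0077. Pressing any key home releases the one that was down, which springs up to 0.
- key_mid (a joint): Middle key (decade switched in), the same. Up at the start.
- key_right (a joint): Right key (output short), the same. Up at the start, and to be up at the end.
- key_left_top (a point): Centre of the top face of the left key, white plastic, 42 mm (box x) by 46 mm (box y), 10 mm gap between keys; 119 mm above the bench when the key is up; moves with the key.
- key_mid_top (a point): The same point of the middle key.
- key_right_top (a point): The same point of the right key.
- oil_bottle: Bystander: black oil bottle with red cap, 62 x 98 x 227 mm high, loose, to the left of the box. Origin: centre of its underside.
- spray_can: Bystander: white spray can, 65 mm across, 198 mm high, loose, to the left of the box. Origin: centre of its underside.
- bearing_cap: Bystander: aluminium camshaft bearing cap, an arch 96 x 24 x 44 mm high, loose, to the right of the box. Origin: centre of its underside.
- spanner: Bystander: steel spanner 190 mm long, lying flat and loose to the right of the box. Origin: underside.

How it is judged:
By the outcome, as a careful person would: the job done as asked, in the order asked, and still so for the second after the job is handed in, with the robot touching nothing.
It also fails if it takes over 67 s, if anything falls off the work surface, if the arm or the gripper's body presses on something with over 40 N, if the wrist force passes 120 N, or if a joint passes its speed limit or range.

ROBOT

A 6-joint arm with a two-finger parallel gripper is mounted at the origin on the work surface. World frame = base frame: x ahead of the robot, y to its left, z up, the work surface at z = 0. Lengths are in m, angles in degrees, forces in N, time in s.
With the tool pointing down it reaches from about 0.35 to 0.8 m from the base axis. Payload 7.3 kg.
Tool frame: the origin (TCP) lies midway between the tips of the shut fingers; the grasp point (between the pads) lies 19 mm behind it; z points along the fingers, x is the direction in which the jaws open and shut, and the axes are right-handed (so a half turn about z gives the same grasp; the last joint's range is limited). The gripper opens to 85 mm and grips with 20 to 120 N. Pads are 22 mm wide; open, the fingers measure 114 mm over their backs; the gripper's body (76 mm by 85 mm) begins 54 mm behind the grasp point. The pads swing forward as they close: fully open they stand 13 mm farther back than shut.
Start: joints at [55.978, 19.595, 87.324, -0, 73.075, -8.365], TCP at [0.227, 0.473, 0.231] pointing down, gripper open.
Joint ranges: [-145.02, 145.02], [-44.19, 115.74], [2.07, 154.8], [-57.11, 237.11], [16.16, 152.29], [-177.93, 177.93]. Speed limits (degrees/s): [147.25, 147.25, 180, 180, 180, 180].

INTERFACE

Orientations are given as [roll, pitch, yaw] about the fixed x, y, z axes, in that order (R = Rz(yaw) Ry(pitch) Rx(roll)).
In Python, from plant import arm gives the robot as it stands.
- The arm moves only by the tool apply_moves, never from a script. Its argument "moves" is a list of rows, each a list of 7 numbers: the finger opening in mm, from 0 to 85.4, then the shift along the tool's x, y, z in mm, then the turn, a rotation vector about the tool's x, y, z in degrees. In form: [[gripper, dx, dy, dz, ax, ay, az], ...]. A call has 1 to 5 rows; each row shifts and turns the pose as measured when the row begins, along the tool's axes as they then stand; what a row does not reach is not made up. A row lasts 1/10 s, in which the tool goes at most 50 mm and 8.59 degrees, less where a joint would pass 70% of its speed; a pose out of reach is approached as far as the arm can. A call with a gripper value outside its range is refused whole. The fingers move at their own pace and stop on an object; the grip force is fixed at half the most. Time passes only in rows, so rows that do not move let the fingers close. It gives the time, the measured TCP pose, the force and the opening at its end, in the units of the state.
- arm.state(): the state, without advancing time (a new reading comes with each control period).
- arm.grab_frame(name): name is "side" or "top"; returns a dict with "img" (384x512x3 uint8, red, green, blue), "fovy" (degrees; the focal length in pixels is half the picture's height over the tangent of half this angle, whatever the lens; pixels are square), "cx", "cy" (the principal point, pixels), "view" (4x4, takes a point from world to camera coordinates). Camera axes: x right, y up, looking along -z (the intrinsics and any distortion apply to the point x, -y, -z); pixel columns grow to the right and rows downward; lengths in m; the calibration is good to about 2 mm. A picture is of the moment at which its call begins. There is no depth.
- arm.job_done(): hands the job in, once; it reports no verdict.
The state is a dict: "clock": time; "q": joint angles; "joint_velocities": joint speeds; "tau": joint torques, N m; "tcp_pos": TCP position; "tool_rot": TCP orientation; "ft_force": force on the tool from outside, world axes, zero at the start; "ft_torque": the same for the moment, N m; "opening": finger opening in m.
Only numpy, scipy, OpenCV 4.12 (cv2) and the standard library are available. Lean on these libraries where they do the work, as an engineer would, in place of code of your own. Each camera call takes 0.05 s, during which the arm holds its last target. There are 200 camera calls.

## Working session

There is one attempt and no reset: what is moved stays moved. The work goes in short steps, Python scripts to look and compute and a tool call to move; the robot and the scene stay as the last step left them, time stands still between calls to the robot, and variables do not carry over. Pictures are saved under pics/ and viewed, about 8 in all and at most 12, crops included, and the job is handed in when it is done.

Besides the shell and the picture viewer there is one more tool, called after ">>>" as a command line: name --pt "numbers of a row" for each row, then --argument value for the rest. apply_moves: Moves the arm, as the interface text tells. Its arguments: {"type":"object","properties":{"moves":{"type":"array"}},"required":["moves"]}

```bash
ls; mkdir -p pics; python3 - <<'E'
from plant import arm
import cv2
for n in("top","side"):
    f=arm.grab_frame(n); cv2.imwrite(f"pics/{n}0.png",f["img"][:,:,::-1]); print({k:v for k,v in f.items() if k!="img"})
a=[cv2.imread(f"pics/{n}0.png") for n in("top","side")]
cv2.imwrite("pics/a.png",cv2.resize(a[0],(800,600),interpolation=cv2.INTER_CUBIC))
cv2.imwrite("pics/b.png",cv2.resize(a[1],(800,600),interpolation=cv2.INTER_CUBIC))
print(arm.state())
E
```

```text
pics
{'fovy': 49.087533608110284, 'cx': 258.8431918769483, 'cy': 195.54882891740024, 'view': array([[-0.00471094, -0.99996218, -0.00731019,  0.00983447],
       [ 0.98240579, -0.00599282,  0.18666265, -0.5254325 ],
       [-0.1866994 , -0.00630221,  0.98239687, -1.25492136],
       [ 0.        ,  0.        ,  0.        ,  1.        ]])}
{'fovy': 48.66029679403001, 'cx': 258.1237157936789, 'cy': 189.72928891066172, 'view': array([[-0.99826764, -0.05762237,  0.01189066,  0.51217128],
       [ 0.04759679, -0.67209971,  0.73892931, -0.10147324],
       [-0.03458715,  0.73821518,  0.67367803, -1.50381573],
       [ 0.        ,  0.        ,  0.        ,  1.        ]])}
{'clock': 0.1, 'q': array([ 5.59768603e+01,  1.96325515e+01,  8.73703861e+01,  6.87225907e-05,
        7.30731115e+01, -8.36585514e+00]), 'joint_velocities': array([-0.05150884, -0.05611609, -0.19894588,  0.03122815,  0.03942925,
        0.06630854]), 'tau': array([ 1.10313966e-03, -4.34449983e+01, -2.46489877e+01, -8.46412536e-05,
        4.69191611e-03,  5.59925098e-06]), 'tcp_pos': array([0.22711275, 0.47295972, 0.23070283]), 'tool_rot': array([-1.79988870e+02,  7.52303260e-02,  6.43427027e+01]), 'ft_force': array([ 0.17952583,  0.50932177, -0.33503413]), 'ft_torque': array([ 0.01666816, -0.04480898,  0.02898928]), 'opening': 0.08531824448448258}
```

View pics/a.png

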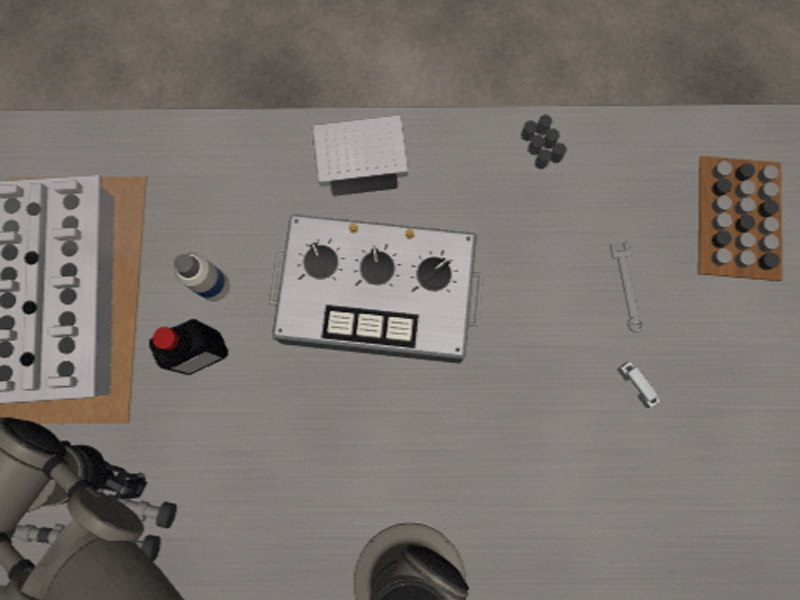

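View pics/b.png

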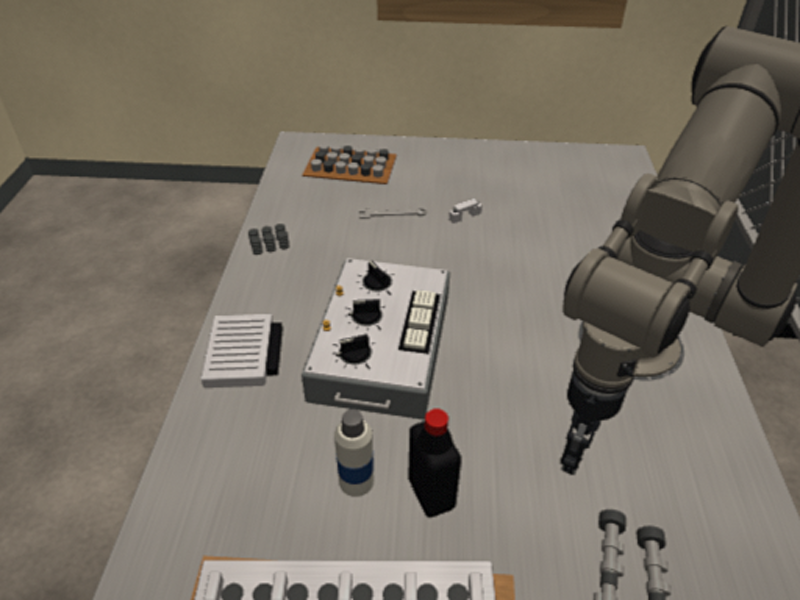

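The top view shows the box panel with corners near (292,216), (475,234), (464,352), (275,336), and dials near (320,261), (377,267), (434,273). The bottle and can are to the left, at (190,345) and (200,275). I'll enlarge the panel.

```bash
python3 - <<'E'
import cv2
a=cv2.imread("pics/top0.png")[132:236,172:309]
cv2.imwrite("pics/c.png",cv2.resize(a,None,fx=5.7,fy=5.7,interpolation=cv2.INTER_CUBIC))
E
```

```text
(no output)
```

View pics/c.png

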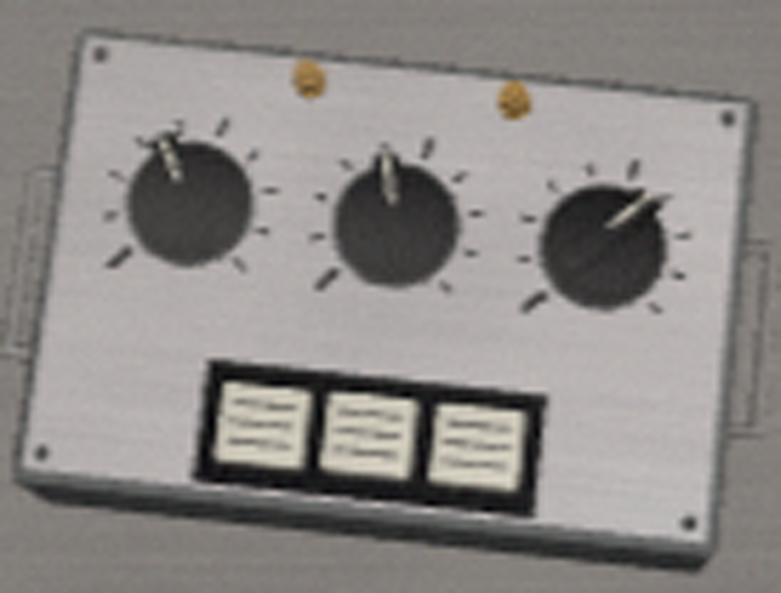

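```bash
cat >h.py <<'E'
import numpy as np, json, os
from scipy.optimize import least_squares
def proj(f,P):
    P=np.atleast_2d(P); c=P@f["view"][:3,:3].T+f["view"][:3,3]
    F=192/np.tan(np.radians(f["fovy"]/2))
    return np.c_[f["cx"]+F*c[:,0]/-c[:,2], f["cy"]-F*c[:,1]/-c[:,2]]
def unproj(f,p,z):
    F=192/np.tan(np.radians(f["fovy"]/2)); p=np.atleast_2d(p); R=f["view"][:3,:3]; o=-R.T@f["view"][:3,3]
    d=np.c_[(p[:,0]-f["cx"])/F,-(p[:,1]-f["cy"])/F,-np.ones(len(p))]@R
    return o+d*((z-o[2])/d[:,2])[:,None]
def b2w(v,P):
    P=np.atleast_2d(P).astype(float); c,s=np.cos(v[2]),np.sin(v[2])
    return np.c_[v[0]+c*P[:,0]-s*P[:,1], v[1]+s*P[:,0]+c*P[:,1], P[:,2]]
E
python3 - <<'E'
from h import *
from plant import arm
f=arm.grab_frame("top")
m=lambda c:(np.array(c,float)+.5)/5.7-.5+[172,132]
B=np.array([[125,185,100],[125,-185,100],[-125,-185,100],[-125,185,100],[105,55,118],[105,-55,118],[32,110,108],[32,0,108],[32,-110,108],[-83,56,111],[-83,0,119],[-83,-56,119]])/1e3
p=m([[83,35],[752,100],[713,545],[18,480],[309,77],[514,98],[190,203],[397,225],[603,247],[262,425],[369,436],[477,448]])
r=least_squares(lambda v:(proj(f,b2w(v,B))-p).ravel(),[.55,0,0],loss="soft_l1")
v=r.x;print(v,np.degrees(v[2]));print((r.fun.reshape(-1,2)*1).round(1).tolist())
np.save("box.npy",v)
D=b2w(v,np.array([[32,110,125],[32,0,125],[32,-110,125]])/1e3);K=b2w(v,[[-.083,0,.119]])
print(D,K)
for c,(a,b) in zip(D,[[(180,180),(165,145)],[(394,200),(387,155)],[(610,227),(655,193)]]):
    w=unproj(f,m([a,b]),.139); 
    for u in (w[1]-w[0], w[1]-c):
        t=np.degrees(np.arctan2(u[1],u[0])-v[2]); print(t,(135-t)/30)
E
```

```text
[ 0.55776907  0.06304436 -0.11393705] -6.528111953577591
[[-1.3, -1.7], [1.7, -0.7], [0.9, 2.7], [-1.8, 0.6], [-0.2, -0.3], [0.2, -0.2], [-0.2, -0.0], [-0.1, -0.1], [0.3, -0.1], [0.0, 0.4], [-0.0, 0.0], [0.1, -0.0]]
[[ 0.60206756  0.16869304  0.125     ]
 [ 0.58956159  0.05940626  0.125     ]
 [ 0.57705561 -0.04988052  0.125     ]] [[0.47530722 0.07248069 0.119     ]]
29.99155642748852 3.5002814524170494
27.283977110644962 3.5905340963118344
15.286172398253594 3.9904609200582133
13.060483405532537 4.064650553148915
-46.12001349748331 6.037333783249443
-44.08765249504402 5.969588416501467
```

```bash
cat >>h.py <<'E'
from scipy.spatial.transform import Rotation as Ro
def go(s,pos,yaw):
    "remaining shift (mm) in present tool axes and turn (deg) to pos, tool down at yaw"
    R=Ro.from_euler("xyz",s["tool_rot"],degrees=True); T=Ro.from_euler("xyz",[180,0,yaw],degrees=True)
    print("clk",round(s["clock"],2),"tcp",s["tcp_pos"].round(4),"rot",s["tool_rot"].round(1),"F",s["ft_force"].round(1),"op",round(s["opening"]*1e3,1),"q6",s["q"][5].round(0))
    print("shift",(R.inv().apply(np.array(pos)-s["tcp_pos"])*1e3).round(1),"turn",(R.inv()*T).as_rotvec(degrees=True).round(1))
E
python3 - <<'E'
from h import *
from plant import arm
go(arm.state(),[.602,.1687,.30],113.5)
E
```

```text
clk 0.15 tcp [0.2271 0.473  0.2308] rot [-1.80e+02  1.00e-01  6.43e+01] F [-0.5  0.4 -0.5] op 85.3 q6 -8.0
shift [-112.1  469.7  -69.2] turn [ -0.    0.1 -49.2]
```

>>> apply_moves --pt "45 0 0 -35 0 0 0" --pt "45 0 0 -35 0 0 0" --pt "45 -10 44 0 0 0 0" --pt "45 -10 44 0 0 0 0" --pt "45 -10 44 0 0 0 0"

```text
clock: 0.65
tcp_pos: [0.3316, 0.3895, 0.3017]
tool_rot: [-179.9, 0.3, 64.9]
ft_force: [0.7, 0.8, -0.5]
opening: 0.0449
```

>>> apply_moves --pt "45 -10 44 0 0 0 0" --pt "45 -10 44 0 0 0 0" --pt "45 -10 44 0 0 0 0" --pt "45 -10 44 0 0 0 0" --pt "45 -10 44 0 0 0 0"

```text
clock: 1.15
tcp_pos: [0.5152, 0.2445, 0.301]
tool_rot: [-179.8, 0.3, 65.0]
ft_force: [0.3, 1.3, 0.0]
opening: 0.0451
```

>>> apply_moves --pt "45 0 0 0 0 0 -8.5" --pt "45 0 0 0 0 0 -8.5" --pt "45 0 0 0 0 0 -8.5" --pt "45 0 0 0 0 0 -8.5" --pt "45 0 0 0 0 0 -8.5"

```text
clock: 1.65
tcp_pos: [0.5202, 0.2377, 0.2971]
tool_rot: [-179.4, 0.2, 107.9]
ft_force: [-0.2, 1.0, -0.2]
opening: 0.0453
```

```bash
python3 - <<'E'
from h import *
from plant import arm
go(arm.state(),[.602,.1687,.23],113.5)
E
```

```text
clk 1.65 tcp [0.5202 0.2377 0.2971] rot [-179.4    0.2  107.9] F [-0.2  1.  -0.2] op 45.3 q6 -91.0
shift [-90.6  57.3  66.8] turn [-0.6  0.2 -5.6]
```

>>> apply_moves --pt "45 -30 19 10 -0.6 0 0" --pt "45 -30 19 15 0 0 0" --pt "45 -30 19 20 0 0 0" --pt "45 0 0 15 0 0 -5.6" --pt "45 0 0 0 0 0 0"

```text
clock: 2.15
tcp_pos: [0.6047, 0.1678, 0.2341]
tool_rot: [-179.9, 0.1, 114.1]
ft_force: [-0.5, 0.7, -0.4]
opening: 0.0449
```

```bash
python3 - <<'E'
from h import *
from plant import arm
go(arm.state(),[.602,.1687,.19],113.5)
E
```

```text
clk 2.15 tcp [0.6047 0.1678 0.2341] rot [-1.799e+02  1.000e-01  1.141e+02] F [-0.5  0.7 -0.4] op 44.9 q6 -105.0
shift [ 2.  -2.  44.1] turn [-0.1  0.1  0.6]
```

>>> apply_moves --pt "45 2 -2 35 0 0 0.6" --pt "45 0 0 35 0 0 0" --pt "45 0 0 10 0 0 0" --pt "45 0 0 0 0 0 0"

```text
clock: 2.55
tcp_pos: [0.6028, 0.1696, 0.1552]
tool_rot: [179.9, 0.2, 113.0]
ft_force: [0.4, 0.5, 1.1]
opening: 0.0447
```

```bash
python3 - <<'E'
from h import *
from plant import arm
import cv2
go(arm.state(),[.602,.1687,.116],113.5)
t=arm.grab_frame("top")["img"][132:236,172:309]; s=arm.grab_frame("side")["img"][130:270,160:310]
t=cv2.resize(t,(527,400),interpolation=cv2.INTER_CUBIC);s=cv2.resize(s,(428,400),interpolation=cv2.INTER_CUBIC)
a=cv2.resize(np.hstack([t,s]),(800,335));cv2.imwrite("pics/d.png",a[:,:,::-1])
E
```

```text
clk 2.55 tcp [0.6028 0.1696 0.1552] rot [179.9   0.2 113. ] F [0.4 0.5 1.1] op 44.7 q6 -104.0
shift [-0.3 -1.2 39.2] turn [ 0.1  0.2 -0.5]
```

View pics/d.png

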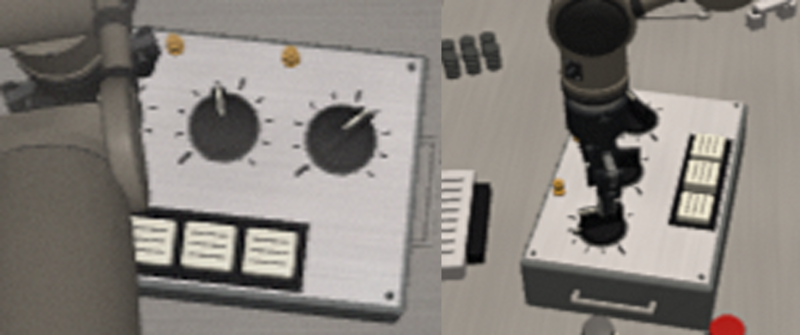

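The side view (around (600,190)) shows the fingers over the left dial's bar. The top view is blocked by the arm. I'll descend, watching the force.

>>> apply_moves --pt "45 0 -1 20 0 0 0" --pt "45 0 0 13 0 0 0" --pt "45 0 0 4 0 0 0"

```text
clock: 2.95
tcp_pos: [0.6068, 0.1703, 0.1258]
tool_rot: [179.0, 0.4, 113.0]
ft_force: [-0.2, -1.1, 0.6]
opening: 0.0449
```

>>> apply_moves --pt "5 0 0 0 0 0 0" --pt "5 0 0 0 0 0 0" --pt "5 0 0 0 0 0 0"

```text
clock: 3.25
tcp_pos: [0.6078, 0.17, 0.1276]
tool_rot: [178.9, 0.5, 113.0]
ft_force: [0.9, -2.7, -3.7]
opening: 0.0123
```

```bash
python3 - <<'E'
from h import *
from plant import arm
import cv2
s=arm.state()
go(s,[.602,.1687,.116],113.5);print(s["q"].round(1),s["tau"].round(2),s["ft_torque"].round(2))
s=arm.grab_frame("side")["img"][150:320,170:330]
cv2.imwrite("pics/e.png",cv2.resize(s,None,fx=3.5,fy=3.5,interpolation=cv2.INTER_CUBIC)[:,:,::-1])
E
```

```text
clk 3.25 tcp [0.6078 0.17   0.1276] rot [178.9   0.5 113. ] F [ 0.9 -2.7 -3.7] op 12.3 q6 -104.0
shift [ 1.1 -6.1 11.5] turn [ 1.1  0.5 -0.5]
[   8.8   35.2   78.6   -0.2   65.  -104.1] [ 1.960e+00 -5.900e+01 -2.436e+01  6.400e-01  2.800e-01  1.000e-02] [-0.38 -0.11 -0.03]
```

View pics/e.png

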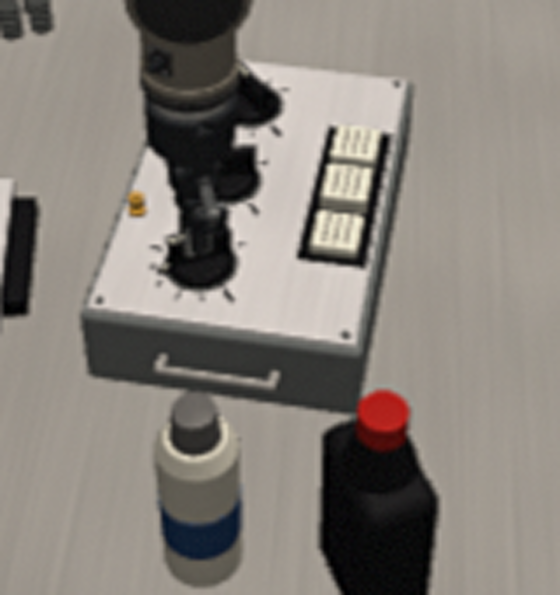

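>>> apply_moves --pt "40 0 0 0 0 0 0" --pt "40 0 0 0 0 0 0" --pt "40 0 0 0 0 0 0"

```text
clock: 3.6
tcp_pos: [0.6081, 0.1705, 0.1285]
tool_rot: [178.8, 0.4, 113.0]
ft_force: [0.5, 0.1, -0.0]
opening: 0.0398
```

>>> apply_moves --pt "40 0 -5 0 1.1 0.5 0" --pt "40 0 0 0 0 0 0"

```text
clock: 3.8
tcp_pos: [0.6031, 0.1688, 0.1288]
tool_rot: [180.0, -0.1, 113.0]
ft_force: [0.2, 0.4, -0.5]
opening: 0.0402
```

>>> apply_moves --pt "40 0 0 4 0 0 0" --pt "40 0 0 0 0 0 0"

```text
clock: 4.0
tcp_pos: [0.6031, 0.1689, 0.1246]
tool_rot: [180.0, -0.1, 113.0]
ft_force: [-0.5, -0.4, -0.6]
opening: 0.04
```

>>> apply_moves --pt "40 0 0 5 0 0 0" --pt "40 0 0 3 0 0 0" --pt "40 0 0 0 0 0 0"

```text
clock: 4.3
tcp_pos: [0.603, 0.1689, 0.1155]
tool_rot: [-180.0, -0.1, 113.0]
ft_force: [0.2, 0.7, 0.3]
opening: 0.0401
```

>>> apply_moves --pt "5 0 0 0 0 0 0" --pt "5 0 0 0 0 0 0" --pt "5 0 0 0 0 0 0" --pt "5 0 0 0 0 0 0"

```text
clock: 4.7
tcp_pos: [0.6033, 0.1681, 0.1156]
tool_rot: [-180.0, -0.1, 113.0]
ft_force: [0.6, -0.3, -0.5]
opening: 0.0129
```

>>> apply_moves --pt "5 0 0 0 0 0 7.5" --pt "5 0 0 0 0 0 7.5" --pt "5 0 0 0 0 0 7.5" --pt "5 0 0 0 0 0 7.5" --pt "5 0 0 0 0 0 7.5"

```text
clock: 5.2
tcp_pos: [0.6034, 0.1684, 0.1156]
tool_rot: [-180.0, -0.1, 74.1]
ft_force: [-0.4, -0.3, -0.4]
opening: 0.0126
```

```bash
python3 - <<'E'
from h import *
from plant import arm
s=arm.state();go(s,[.6025,.1685,.116],38.5);print(s["ft_torque"].round(2))
E
```

```text
clk 5.2 tcp [0.6034 0.1684 0.1156] rot [-1.80e+02 -1.00e-01  7.41e+01] F [-0.4 -0.3 -0.4] op 12.6 q6 -66.0
shift [-0.1 -0.9 -0.4] turn [-0.1 -0.1 35.6]
[ 0.03 -0.1  -0.06]
```

>>> apply_moves --pt "5 0 0 0 0 0 7.5" --pt "5 0 0 0 0 0 7.5" --pt "5 0 0 0 0 0 7.5" --pt "5 0 0 0 0 0 7.5" --pt "5 0 0 0 0 0 4.5"

```text
clock: 5.7
tcp_pos: [0.6036, 0.1685, 0.1156]
tool_rot: [-180.0, -0.1, 38.1]
ft_force: [-0.6, -0.9, -0.5]
opening: 0.013
```

>>> apply_moves --pt "40 0 0 0 0 0 0" --pt "40 0 0 0 0 0 0" --pt "40 0 0 0 0 0 0" --pt "40 0 0 -20 0 0 0" --pt "40 0 0 -30 0 0 0"

```text
clock: 6.2
tcp_pos: [0.6011, 0.1685, 0.1624]
tool_rot: [-179.7, 0.4, 38.4]
ft_force: [-0.1, -0.1, -0.1]
opening: 0.04
```

```bash
python3 - <<'E'
from h import *
from plant import arm
s=arm.state();go(s,[.578,-.0501,.165],38.5)
E
```

```text
clk 6.2 tcp [0.6011 0.1685 0.1624] rot [-179.7    0.4   38.4] F [-0.1 -0.1 -0.1] op 40.0 q6 -30.0
shift [-154.   156.8   -2.5] turn [-0.3  0.4 -0.1]
```

>>> apply_moves --pt "40 -31 31.5 -2 0 0 0" --pt "40 -31 31.5 0 0 0 0" --pt "40 -31 31.5 0 0 0 0" --pt "40 -31 31.5 0 0 0 0" --pt "40 -28 28 0 0 0 0"

```text
clock: 6.7
tcp_pos: [0.5818, -0.0471, 0.1702]
tool_rot: [179.9, -0.3, 39.5]
ft_force: [0.6, 0.3, -0.1]
opening: 0.04
```

```bash
python3 - <<'E'
from h import *
from plant import arm
import cv2
s=arm.state();go(s,[.578,-.0501,.1555],38.5)
t=arm.grab_frame("top")["img"][132:236,172:309]; s=arm.grab_frame("side")["img"][130:270,160:310]
t=cv2.resize(t,(527,400),interpolation=cv2.INTER_CUBIC);s=cv2.resize(s,(428,400),interpolation=cv2.INTER_CUBIC)
a=cv2.resize(np.hstack([t,s]),(800,335));cv2.imwrite("pics/f.png",a[:,:,::-1])
E
```

```text
clk 6.7 tcp [ 0.5818 -0.0471  0.1702] rot [179.9  -0.3  39.5] F [ 0.6  0.3 -0.1] op 40.0 q6 -52.0
shift [-4.9 -0.1 14.6] turn [ 0.1 -0.3  1. ]
```

View pics/f.png

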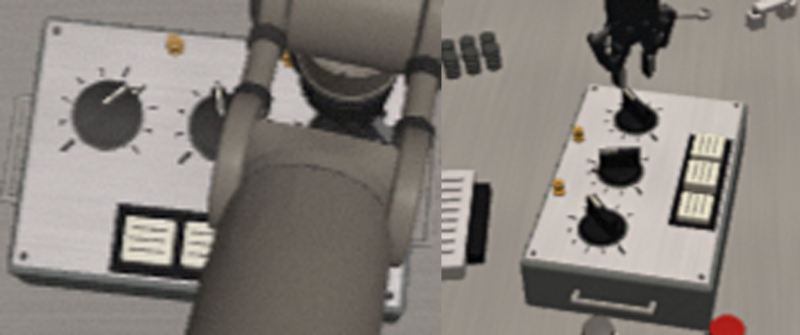

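The left dial now points at about mark 6: the white line runs to (140,87). The gripper is above the right dial.

>>> apply_moves --pt "40 -5 0 10 0 -0.3 1" --pt "40 0 0 15 0 0 0" --pt "40 0 0 15 0 0 0" --pt "40 0 0 10 0 0 0" --pt "40 0 0 0 0 0 0"

```text
clock: 7.3
tcp_pos: [0.5771, -0.0509, 0.1166]
tool_rot: [179.9, 0.1, 38.3]
ft_force: [0.2, 0.2, 0.3]
opening: 0.0402
```

```bash
python3 - <<'E'
from h import *
from plant import arm
s=arm.state();go(s,[.578,-.0500,.1155],38.5)
E
```

```text
clk 7.3 tcp [ 0.5771 -0.0509  0.1166] rot [1.799e+02 1.000e-01 3.830e+01] F [0.2 0.2 0.3] op 40.2 q6 -51.0
shift [ 1.3 -0.1  1.1] turn [ 0.1  0.1 -0.2]
```

Close, then turn −30° (yaw up to 68.5).

>>> apply_moves --pt "5 1 0 1 0 0 0" --pt "5 0 0 0 0 0 0" --pt "5 0 0 0 0 0 0" --pt "5 0 0 0 0 0 0"

```text
clock: 7.7
tcp_pos: [0.5778, -0.0493, 0.1158]
tool_rot: [179.9, 0.1, 38.4]
ft_force: [0.3, -1.4, -4.5]
opening: 0.013
```

>>> apply_moves --pt "5 0 0 0 0 0 -7.5" --pt "5 0 0 0 0 0 -7.5" --pt "5 0 0 0 0 0 -7.5" --pt "5 0 0 0 0 0 -6" --pt "5 0 0 0 0 0 0"

```text
clock: 8.2
tcp_pos: [0.5774, -0.0499, 0.1158]
tool_rot: [-180.0, 0.2, 67.9]
ft_force: [0.2, -0.3, -2.4]
opening: 0.013
```

>>> apply_moves --pt "40 0 0 0 0 0 -0.6" --pt "40 0 0 0 0 0 0" --pt "40 0 0 0 0 0 0" --pt "40 0 0 -20 0 0 0" --pt "40 0 0 -35 0 0 0"

```text
clock: 8.7
tcp_pos: [0.5759, -0.049, 0.1691]
tool_rot: [-179.6, 0.2, 68.0]
ft_force: [0.3, -0.3, -0.2]
opening: 0.04
```

>>> apply_moves --pt "40 0 0 0 0 0 -7.5" --pt "40 0 0 0 0 0 -7.5" --pt "40 0 0 0 0 0 -7.5" --pt "40 0 0 0 0 0 -7.5" --pt "40 0 0 0 0 0 0"

```text
clock: 9.2
tcp_pos: [0.5798, -0.0492, 0.1771]
tool_rot: [179.6, 0.2, 98.9]
ft_force: [-1.1, 0.0, 0.2]
opening: 0.04
```

```bash
python3 - <<'E'
from h import *
from plant import arm
s=arm.state();go(s,[.590,.0597,.165],98.5)
E
```

```text
clk 9.2 tcp [ 0.5798 -0.0492  0.1771] rot [179.6   0.2  98.9] F [-1.1  0.   0.2] op 40.0 q6 -111.0
shift [106.1  26.8  11.8] turn [0.4 0.2 0.4]
```

>>> apply_moves --pt "40 30 8 0 0.4 0 0" --pt "40 30 8 0 0 0 0" --pt "40 30 8 5 0 0 0" --pt "40 16 2.5 5 0 0 0" --pt "40 0 0 0 0 0 0"

```text
clock: 9.7
tcp_pos: [0.5917, 0.0622, 0.1676]
tool_rot: [179.9, 0.3, 97.4]
ft_force: [-0.1, 0.3, 0.3]
opening: 0.0399
```

```bash
python3 - <<'E'
from h import *
from plant import arm
s=arm.state();go(s,[.590,.0597,.1155],98.5)
E
```

```text
clk 9.7 tcp [0.5917 0.0622 0.1676] rot [179.9   0.3  97.4] F [-0.1  0.3  0.3] op 39.9 q6 -99.0
shift [-2.  -2.1 52.1] turn [ 0.1  0.3 -1.1]
```

>>> apply_moves --pt "40 -2 -2 15 0 0 -1" --pt "40 0 0 15 0 0 0" --pt "40 0 0 15 0 0 0" --pt "40 0 0 6 0 0 0" --pt "40 0 0 0 0 0 0"

```text
clock: 10.2
tcp_pos: [0.5914, 0.0565, 0.1172]
tool_rot: [179.7, 0.4, 97.7]
ft_force: [0.1, -0.4, 0.1]
opening: 0.0396
```

```bash
python3 - <<'E'
from h import *
from plant import arm
s=arm.state();go(s,[.590,.0597,.1155],98.5)
E
```

```text
clk 10.2 tcp [0.5914 0.0565 0.1172] rot [179.7   0.4  97.7] F [ 0.1 -0.4  0.1] op 39.6 q6 -99.0
shift [ 3.4 -0.9  1.7] turn [ 0.3  0.4 -0.8]
```

>>> apply_moves --pt "40 3.4 -0.9 1.5 0.3 0.4 -0.8" --pt "5 0 0 0 0 0 0" --pt "5 0 0 0 0 0 0" --pt "5 0 0 0 0 0 0" --pt "5 0 0 0 0 0 0"

```text
clock: 10.7
tcp_pos: [0.591, 0.0588, 0.1177]
tool_rot: [179.8, 0.0, 98.4]
ft_force: [-0.1, -0.5, -2.8]
opening: 0.0128
```

>>> apply_moves --pt "5 0 0 0 0 0 -7.5" --pt "5 0 0 0 0 0 -7.5" --pt "5 0 0 0 0 0 -7.5" --pt "5 0 0 0 0 0 -7.5" --pt "5 0 0 0 0 0 0"

```text
clock: 11.2
tcp_pos: [0.591, 0.0588, 0.1177]
tool_rot: [179.9, 0.1, 129.4]
ft_force: [0.7, -0.1, -1.5]
opening: 0.0125
```

```bash
python3 - <<'E'
from h import *
from plant import arm
s=arm.state();go(s,[.590,.0597,.1155],158.5)
E
```

```text
clk 11.2 tcp [0.591  0.0588 0.1177] rot [1.799e+02 1.000e-01 1.294e+02] F [ 0.7 -0.1 -1.5] op 12.5 q6 -131.0
shift [ 1.4 -0.2  2.2] turn [  0.1   0.1 -29.1]
```

>>> apply_moves --pt "5 0 0 0 0 0 -7.5" --pt "5 0 0 0 0 0 -7.5" --pt "5 0 0 0 0 0 -7.5" --pt "5 0 0 0 0 0 -5.8" --pt "5 0 0 0 0 0 0"

```text
clock: 11.7
tcp_pos: [0.5911, 0.0587, 0.1177]
tool_rot: [179.9, 0.2, 157.7]
ft_force: [0.2, 0.2, -1.5]
opening: 0.0126
```

>>> apply_moves --pt "40 0 0 0 0 0 0" --pt "40 0 0 0 0 0 0" --pt "40 0 0 0 0 0 0" --pt "40 0 0 -20 0 0 0" --pt "40 0 0 -40 0 0 0"

```text
clock: 12.2
tcp_pos: [0.5882, 0.059, 0.1744]
tool_rot: [-179.9, -0.4, 156.9]
ft_force: [0.4, 0.7, -0.2]
opening: 0.0401
```

```bash
python3 - <<'E'
from h import *
from plant import arm
s=arm.state();go(s,[.4753,.0725,.20],173.5);print(s["q"])
E
```

```text
clk 12.2 tcp [0.5882 0.059  0.1744] rot [-179.9   -0.4  156.9] F [ 0.4  0.7 -0.2] op 40.1 q6 -159.0
shift [109.3 -31.9 -24.8] turn [ -0.1  -0.4 -16.6]
[-1.70227029e+00  2.94424176e+01  8.09540166e+01  9.82276241e-03
  7.00139200e+01 -1.58618878e+02]
```

>>> apply_moves --pt "0 40 -17 -15 0 0 0" --pt "0 40 -17 -15 0 0 0" --pt "0 40 -17 -15 0 0 0" --pt "0 40 -17 -15 0 0 0" --pt "0 40 -17 -15 0 0 0"

```text
clock: 12.7
tcp_pos: [0.3707, 0.0596, 0.2552]
tool_rot: [179.8, 0.4, 156.4]
ft_force: [0.2, -0.3, 1.6]
opening: 0.0001
```

```bash
python3 - <<'E'
from h import *
from plant import arm
import cv2
go(arm.state(),[.4753,.0725,.20],157)
a=arm.grab_frame("top")["img"][132:236,172:309]
cv2.imwrite("pics/g.png",cv2.resize(a,None,fx=5.7,fy=5.7,interpolation=cv2.INTER_CUBIC)[:,:,::-1])
E
```

```text
clk 12.7 tcp [0.3707 0.0596 0.2552] rot [179.8   0.4 156.4] F [ 0.2 -0.3  1.6] op 0.1 q6 -159.0
shift [-90.4  53.5  55.9] turn [ 0.2  0.4 -0.6]
```

View pics/g.png

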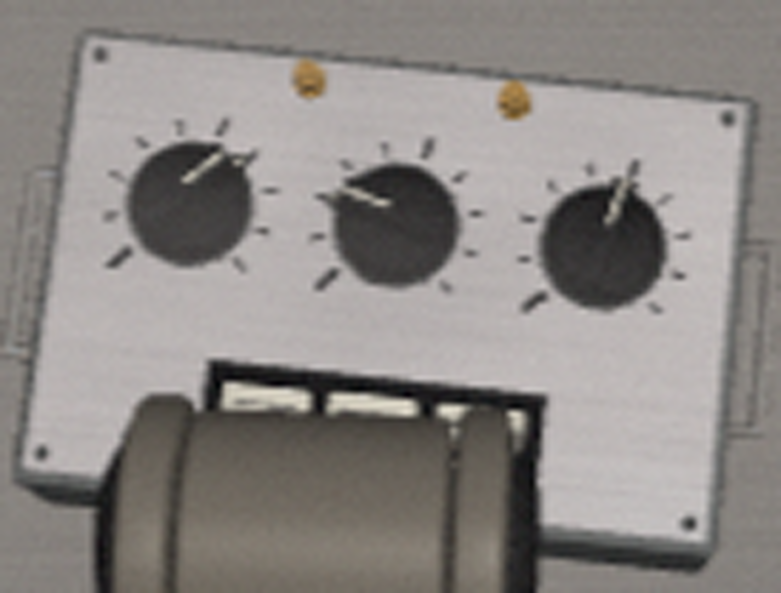

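The left pointer sits on mark 6 at (253,155), the middle on mark 2 at (322,197), and the right on mark 5 at (633,168). Next I'll go above the middle key.

>>> apply_moves --pt "0 -30 18 5 0 0 0" --pt "0 -30 18 20 0 0 0" --pt "0 -30 17 20 0 0 0" --pt "0 0 0 30 0 0 0" --pt "0 0 0 25 0 0 0"

```text
clock: 13.25
tcp_pos: [0.4757, 0.0737, 0.164]
tool_rot: [179.4, 1.5, 156.0]
ft_force: [-1.6, -0.4, -0.9]
opening: -0.0001
```

```bash
python3 - <<'E'
from h import *
from plant import arm
go(arm.state(),[.4753,.0725,.123],157)
f=arm.grab_frame("top"); v=np.load("box.npy"); m=lambda c:(np.array(c,float)+.5)/5.7-.5+[172,132]
for a,b in [[(185,180),(224,154)],[(388,205),(343,188)],[(611,222),(629,180)]]:
    w=unproj(f,m([a,b]),.139);u=w[1]-w[0];print((135-np.degrees(np.arctan2(u[1],u[0])-v[2]))/30)
E
```

```text
clk 13.25 tcp [0.4757 0.0737 0.164 ] rot [179.4   1.5 156. ] F [-1.6 -0.4 -0.9] op -0.1 q6 -156.0
shift [ 0.9 -1.8 40.9] turn [ 0.6  1.5 -1. ]
6.127920964688163
2.0014744272705114
5.059433934208015
```

>>> apply_moves --pt "0 1 -2 12 0.6 1.5 0" --pt "0 0 0 12 0 0 0" --pt "0 0 0 10 0 0 0" --pt "0 0 0 0 0 0 0"

```text
clock: 13.7
tcp_pos: [0.4724, 0.0724, 0.1264]
tool_rot: [-179.9, -0.4, 155.8]
ft_force: [-0.8, -0.2, 0.6]
opening: 0.0001
```

>>> apply_moves --pt "0 0 0 6 0 0 0" --pt "0 0 0 4 0 0 0" --pt "0 0 0 4 0 0 0" --pt "0 0 0 0 0 0 0"

```text
clock: 14.1
tcp_pos: [0.4732, 0.0724, 0.1137]
tool_rot: [-180.0, -0.2, 155.8]
ft_force: [-0.9, 0.4, 0.7]
opening: -0.0
```

>>> apply_moves --pt "0 0 0 2.5 0 0 0" --pt "0 0 0 2 0 0 0" --pt "0 0 0 0 0 0 0"

```text
clock: 14.4
tcp_pos: [0.4735, 0.0724, 0.1094]
tool_rot: [-180.0, -0.1, 155.8]
ft_force: [-0.3, -0.1, 1.3]
opening: -0.0
```

>>> apply_moves --pt "0 0 0 1.5 0 0 0" --pt "0 0 0 0 0 0 0"

```text
clock: 14.6
tcp_pos: [0.4737, 0.0724, 0.1088]
tool_rot: [180.0, -0.1, 155.8]
ft_force: [0.0, 0.1, 0.9]
opening: 0.0
```

>>> apply_moves --pt "0 0 0 2 0 0 0" --pt "0 0 0 0 0 0 0"

```text
clock: 14.8
tcp_pos: [0.4741, 0.0724, 0.109]
tool_rot: [180.0, 0.0, 155.8]
ft_force: [-1.4, -0.5, 1.5]
opening: 0.0004
```

>>> apply_moves --pt "0 0 0 2 0 0 0" --pt "0 0 0 0 0 0 0"

```text
clock: 15.0
tcp_pos: [0.4746, 0.0725, 0.1089]
tool_rot: [179.9, 0.1, 155.8]
ft_force: [0.4, -0.5, 1.2]
opening: -0.0
```

It stops at z = 0.109, which is the bottom stop. I'll retreat and look.

>>> apply_moves --pt "0 0 0 -15 0 0 0" --pt "0 0 0 -40 0 0 0" --pt "0 15 -7 -40 0 0 0" --pt "0 25 -11 -40 0 0 0" --pt "0 35 -15 -20 0 0 0"

```text
clock: 15.5
tcp_pos: [0.3924, 0.0727, 0.2646]
tool_rot: [-180.0, -0.2, 155.7]
ft_force: [-0.1, 0.0, 0.1]
opening: 0.0003
```

>>> apply_moves --pt "0 35 -15 0 0 0 0" --pt "0 20 40 0 0 0 0" --pt "0 20 40 0 0 0 0" --pt "0 0 0 0 0 0 0"

```text
clock: 15.9
tcp_pos: [0.3476, 0.1636, 0.2679]
tool_rot: [179.8, 0.3, 155.4]
ft_force: [0.7, -0.4, 0.5]
opening: -0.0002
```

```bash
python3 - <<'E'
from h import *
from plant import arm
import cv2
s=arm.state();print(s["tcp_pos"],s["ft_force"])
a=arm.grab_frame("top")["img"][132:236,172:309]
s=arm.grab_frame("side")["img"]
cv2.imwrite("pics/side_end.png",s[:,:,::-1])
a=cv2.resize(a,(520,395),interpolation=cv2.INTER_CUBIC); b=cv2.resize(s[180:230,250:290],(280,350),interpolation=cv2.INTER_CUBIC); b=cv2.copyMakeBorder(b,0,45,0,0,cv2.BORDER_CONSTANT)
cv2.imwrite("pics/i.png",np.hstack([a,b])[:,:,::-1])
E
```

```text
[0.34764303 0.16360805 0.2679318 ] [ 0.72886116 -0.43200749  0.54621321]
```

View pics/i.png

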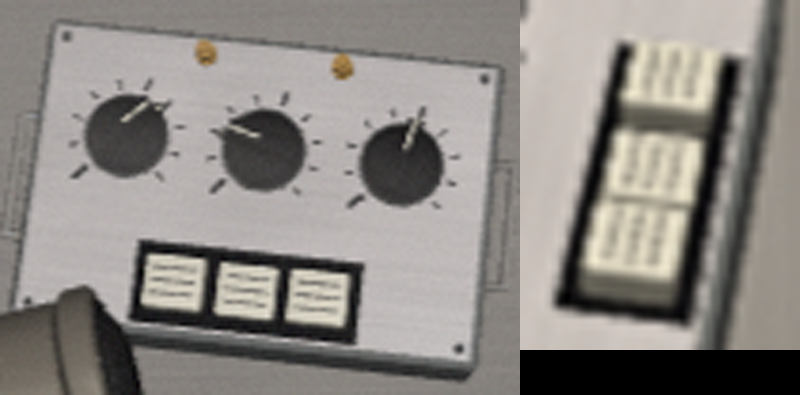

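The middle key is down, and the left and right keys are up with their front faces visible at (630,285) and (665,120). The dials still read 6, 2 and 5. I'll compare the bystanders with the first pictures and hand in.

```bash
python3 - <<'E'
from plant import arm
import cv2
a=cv2.imread("pics/side0.png").astype(int);b=cv2.imread("pics/side_end.png").astype(int)
d=abs(a-b).max(2)
for n,(x0,y0,x1,y1) in dict(can=(210,258,245,320),bottle=(258,258,298,332),spanner=(226,128,276,143),cap=(284,124,312,144)).items(): print(n,d[y0:y1,x0:x1].mean().round(1),(d[y0:y1,x0:x1]>50).sum())
print(arm.job_done())
E
```

```text
can 3.7 0
bottle 3.6 0
spanner 4.4 0
cap 21.0 95
the job is handed in; nothing more can be done
None
```

The dials are set to 6, 2 and 5, and the middle key was then pressed to its bottom stop. I handed the job in at about 16 s on the robot's clock.

- **Dials:** I turned the left dial from about 3.5 to 6, the right from 6 to 5, and the middle from 4 to 2. A picture taken before the key press showed all three pointers on their marks. A picture after it showed the same. My numeric readings from the first picture were 6.13, 2.00 and 5.06. The 6.13 is about 4° off the mark, outside the 2° detent, and I put that down to reading a short line.
- **Keys:** The key stopped at a tip height of about 0.109 m, which matches its bottom stop. The measured force was only about 1 N, below the expected 3 N. The final picture shows the middle key down and the left and right keys up.
- **Bystanders:** The side-view comparison showed no change at the bottle, can or spanner. The region around the bearing cap did differ (95 pixels). I think this is the arm or its shadow in view, because the arm never went near the cap, but I did not look at that picture to confirm it.

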